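Slide a picture-frame corner along the rail into the gluing jig's pocket

TASK

On the wooden gluing jig lies a loose L-shaped picture-frame corner. Nudge it with the fingertips, without pinching or lifting it, flat against the jig's long rail while it is still clear of the pocket's mouth, then slide it along, keeping it against the rail, into the corner pocket until it is fully home against both the rail and the end stop. Push gently, leave everything else where it is, and finish with the hand clear.

Things in the scene. Friction and masses are not known exactly. Their poses are not given: they have to be found in the camera images.
- frame_corner: Loose L-shaped frame corner, dark wood, 15 mm high, about 60 g. Two legs at a right angle, each 80 mm long outside, 20 mm wide. Origin at the L's OUTER corner, underside. From it one leg runs along own -y (goes flat to the rail), one along own -x (goes flat to the end stop); z up. Seated, its origin and axes coincide with pocket's.
- inner_corner (a point): Inner corner of that L, at (-20, -20) mm from its origin, half-way up (7.5 mm). From here towards own -x and -y lies the open space between the legs, 60 mm each way, which takes a fingertip. The L starts flat on the jig's base, its outer corner 35 to 55 mm off the rail and 110 to 190 mm from the end stop, turned up to 0.3 rad.
- pocket (a point): The jig's inner corner, where rail face and end stop face meet, on top of its base (12 mm above the table). +x points squarely into the rail, +y along the rail into the stop, z up. Rail: face at x = 0, 25 mm thick, y = -320 to +25 mm. End stop: face at y = 0, 20 mm thick, x = -113 to 0. Both are wood strips 18 mm high.
- keeper (a point): Middle of the top of the short keeper block parallel to the rail, 18 mm above the jig's base, 25 x 45 mm; in pocket's axes x = -113 to -88, y = -45 to 0 mm. The pocket is the 88 mm wide slot between rail and keeper, its mouth at y = -45 mm.
- jig: The gluing jig, fixed to the table: plywood base 200 x 380 x 12 mm carrying rail, end stop and keeper. Origin under the middle of the base, at table height, axes parallel to pocket's, which lies at (60, 150, 12) mm.
- eraser: Loose eraser in a blue sleeve, 24 x 34 x 12 mm, on the jig's base outside the keeper block; origin under its centre. To be left alone.
- chalk: Loose green stick of chalk, 70 x 12 x 12 mm, lying across the jig's base at the end away from the pocket; origin under its centre. To be left alone.
- pencil: Loose grey pencil, 165 mm long, 7 mm thick, on the table on the robot's side of the jig; origin under its centre, length along its y. To be left alone.
- frame_strip: Loose straight strip of the same dark frame wood, 140 x 20 x 15 mm, on the table beyond the rail; origin under its centre, length along its y. To be left alone.
- tumbler: Loose glass tumbler, 68 mm across, 85 mm high, on the table off one end of the jig; origin under its centre. To be left alone.
- glue_jar: Loose glue jar with a white cap, 60 mm across, 75 mm high, on the table off the other end of the jig; origin under its centre. To be left alone.
- craft_stick: Loose flat wooden craft stick, 150 x 18 x 4 mm, on the table near the end of the jig away from the pocket; origin under its centre, length along its x. To be left alone.
Not all that is in view belongs to the job. There is more than one size of the frame_corner; the one meant has the size given above.

How it is judged:
By the outcome, as a careful person would: the job done as asked, in the order asked, and still so for the second after the job is handed in, with the robot touching nothing.
It also fails if it takes over 42 s, if anything falls off the work surface, if the arm or the gripper's body presses on something with over 40 N, if the wrist force passes 120 N, or if a joint passes its speed limit or range.

ROBOT

A 7-joint arm with a two-finger parallel gripper is mounted at the origin on the work surface. World frame = base frame: x ahead of the robot, y to its left, z up, the work surface at z = 0. Lengths are in m, angles in rad, forces in N, time in s.
With the tool pointing down it reaches from about 0.425 to 0.875 m from the base axis. Payload 4.7 kg.
Tool frame: the origin (TCP) lies midway between the tips of the shut fingers; the grasp point (between the pads) lies 19 mm behind it (pinch_z is the distance from the TCP to the grasp point, in m); z points along the fingers, y is the direction in which the jaws open and shut (so a half turn about z gives the same grasp; the last joint's range is limited). The gripper opens to 85 mm and grips with 20 to 120 N. Pads are 22 mm wide; open, the fingers measure 114 mm over their backs; the gripper's body (76 mm by 85 mm) begins 54 mm behind the grasp point. The pads swing forward as they close: fully open they stand 13 mm farther back than shut.
Start: joints at [1.218, 0.321, -0.07, 1.45, 0.023, 1.371, -0.057], TCP at [0.233, -0.607, 0.231] pointing down, gripper open.
Joint ranges: [-2.86, 2.86], [-0.3, 2.09], [-1.38, 1.24], [0.06, 2.45], [-1.56, 4.7], [0.09, 2.05], [-2.69, 2.69]. Speed limits (rad/s): [2.57, 2.57, 3.14, 3.14, 3.14, 3.14, 3.14].

INTERFACE

Orientations are given as a unit quaternion [x, y, z, w].
In Python, from workcell import get_obs, camera, close_job, pinch_z gives the robot as it stands. The module is installed in compiled form; this text tells all that it offers.
- The arm moves only by the tool carry_out, never from a script. Its argument "series" is a list that holds one entry, the list of rows, each a list of 4 numbers: the shift along the tool's x, y, z in m, then the turn about the tool's z in degrees. In form: [[[dx, dy, dz, roll], ...]]. A call has 1 to 12 rows; each row is the pose to reach, as a shift and turn from the pose commanded when the call began, along the tool's axes at that moment; what a row does not reach only later rows make up. A row lasts 1/10 s, in which the tool goes at most 50 mm and 8.59 degrees, less where a joint would pass 70% of its speed; a pose out of reach is approached as far as the arm can. A call with a gripper value outside its range is refused whole. "hand" is the finger opening in m, from 0 to 0.0854, set as the call begins (left out, the last holds). The fingers move at their own pace and stop on an object; "newtons" is the grip in N (left out, the last holds). Time passes only in rows, so rows that repeat a pose let the fingers close. It gives the time, the measured TCP pose, the force and the opening at its end, in the units of the state.
- get_obs(): the state, without advancing time (a new reading comes with each control period).
- camera(name): name is "scene" or "top" or "wrist"; returns a dict with "color" (384x512x3 uint8, red, green, blue), "camera_matrix" (3x3 intrinsics, pixels), "k1" (the pictures are not rectified: a ray, as slopes to the right and down, at radius r is drawn at 1 + k1 r^2 times it, then the intrinsics apply), "camera_from_world" (4x4, takes a point from world to camera coordinates); the wrist camera has in their place "tool_from_camera" (4x4, takes a point from camera to tool coordinates, whose origin is the TCP and whose axes are the flange's). Camera axes: x right, y down, z forward; pixel columns grow to the right and rows downward; lengths in m; the calibration is good to about 2 mm. A picture is of the moment at which its call begins: read the wrist's pose just before it. There is no depth.
- close_job(): hands the job in, once; it reports no verdict.
The state is a dict: "t": time; "joint_pos": joint angles; "joint_velocities": joint speeds; "joint_efforts": joint torques, N m; "tcp_pos": TCP position; "eef_rot": TCP orientation; "contact_force": force on the tool from outside, world axes, zero at the start; "ft_torque": the same for the moment, N m; "grip_width": opening from 0.0 (shut) to 1.0 (fully open).
Only numpy, scipy, OpenCV 4.12 (cv2) and the standard library are available. Lean on these libraries where they do the work, as an engineer would, in place of code of your own. Each camera call takes 0.05 s, during which the arm holds its last target. There are 200 camera calls.

## Working session

There is one attempt and no reset: what is moved stays moved. The work goes in short steps, Python scripts to look and compute and a tool call to move; the robot and the scene stay as the last step left them, time stands still between calls to the robot, and variables do not carry over. Pictures are saved under pics/ and viewed, about 8 in all and at most 12, crops included, and the job is handed in when it is done.

Besides the shell and the picture viewer there is one more tool, called after "Request:" by a JSON object that holds its "method" and its "body", one argument or row to a line. carry_out: Moves the arm, as the interface text tells. Its arguments: {"type":"object","properties":{"series":{"type":"array","items":{"type":"array","items":{"type":"array","items":{"type":"number"}}}},"hand":{"type":"number"},"newtons":{"type":"number"}},"required":["series"]}

```bash
mkdir -p pics; cat > h.py <<'E'
import numpy as np, cv2
from workcell import get_obs, camera, close_job, pinch_z
from scipy.spatial.transform import Rotation as R
def snap(name,fn):
    o=get_obs(); c=camera(name); cv2.imwrite(fn,c["color"][:,:,::-1])
    K=np.array(c["camera_matrix"])
    if name=="wrist":
        T=np.eye(4);T[:3,:3]=R.from_quat(o["eef_rot"]).as_matrix();T[:3,3]=o["tcp_pos"]
        W=T@np.array(c["tool_from_camera"])
    else: W=np.linalg.inv(np.array(c["camera_from_world"]))
    np.savez(fn[:-4]+".npz",K=K,k1=c["k1"],W=W); return c["color"]
def ray(cal,uv):
    uv=np.atleast_2d(np.array(uv,float)); K=cal["K"];k=float(cal["k1"])
    d=(uv-K[:2,2])/[K[0,0],K[1,1]]; s=d.copy()
    for _ in range(30): s=d/(1+k*(s**2).sum(1,keepdims=True))
    D=np.c_[s,np.ones(len(s))]@cal["W"][:3,:3].T
    return cal["W"][:3,3],D
def onz(cal,uv,z):
    o,D=ray(cal,uv); return o+D*((z-o[2])/D[:,2])[:,None]
def tri(c1,u1,c2,u2):
    o1,D1=ray(c1,u1);o2,D2=ray(c2,u2);out=[]
    for a,b in zip(D1,D2):
        a=a/np.linalg.norm(a);b=b/np.linalg.norm(b)
        t=np.linalg.lstsq(np.c_[a,-b],o2-o1,rcond=None)[0]
        p,q=o1+a*t[0],o2+b*t[1]; out.append(np.r_[(p+q)/2,np.linalg.norm(p-q)])
    return np.array(out)
def proj(cal,P):
    P=np.atleast_2d(P);M=np.linalg.inv(cal["W"]);q=P@M[:3,:3].T+M[:3,3]
    s=q[:,:2]/q[:,2:];s=s*(1+float(cal["k1"])*(s**2).sum(1,keepdims=True))
    return s*[cal["K"][0,0],cal["K"][1,1]]+cal["K"][:2,2]
E
python3 - <<'E'
from h import *
a=snap("top","pics/top0.png");b=snap("scene","pics/sc0.png")
for n in("top0","sc0"):
    c=np.load(f"pics/{n}.npz");print(n,c["K"].round(1).tolist(),c["k1"],c["W"].round(3).tolist())
o=get_obs();print(o,pinch_z)
cv2.imwrite("pics/top0b.png",cv2.resize(cv2.imread("pics/top0.png"),(800,600)))
E
```

```text
top0 [[490.6, 0.0, 251.5], [0.0, 490.6, 201.4], [0.0, 0.0, 1.0]] -0.07296115442592933 [[-0.014, -0.995, 0.095, 0.41], [-1.0, 0.015, 0.014, -0.015], [-0.015, -0.095, -0.995, 1.386], [0.0, 0.0, 0.0, 1.0]]
sc0 [[368.0, 0.0, 249.4], [0.0, 368.0, 188.1], [0.0, 0.0, 1.0]] -0.04116102733254077 [[-0.768, 0.548, -0.332, 0.83], [0.641, 0.648, -0.413, 0.354], [-0.011, -0.529, -0.848, 0.798], [0.0, 0.0, 0.0, 1.0]]
{'t': 0.1, 'joint_pos': array([ 1.21810108,  0.32173843, -0.07011664,  1.45152506,  0.02255424,
        1.37082047, -0.0568685 ]), 'joint_velocities': array([ 0.0006757 , -0.00119718, -0.00142884, -0.00176085, -0.00068501,
        0.0012905 , -0.00076176]), 'joint_efforts': array([ 8.20831483e-04, -4.94878221e+01, -3.83583270e-01, -3.15211880e+01,
        1.29564316e-02,  7.33645109e-03,  3.55918030e-05]), 'tcp_pos': array([ 0.23292461, -0.60632197,  0.23035393]), 'eef_rot': array([ 9.83222096e-01,  1.82410480e-01, -1.74269592e-04, -8.34404086e-04]), 'contact_force': array([ 0.31972207, -0.60158266,  0.27623231]), 'ft_torque': array([0.02953762, 0.04839757, 0.00490028]), 'grip_width': 0.9971166155239138} 0.0187
```

View pics/top0b.png

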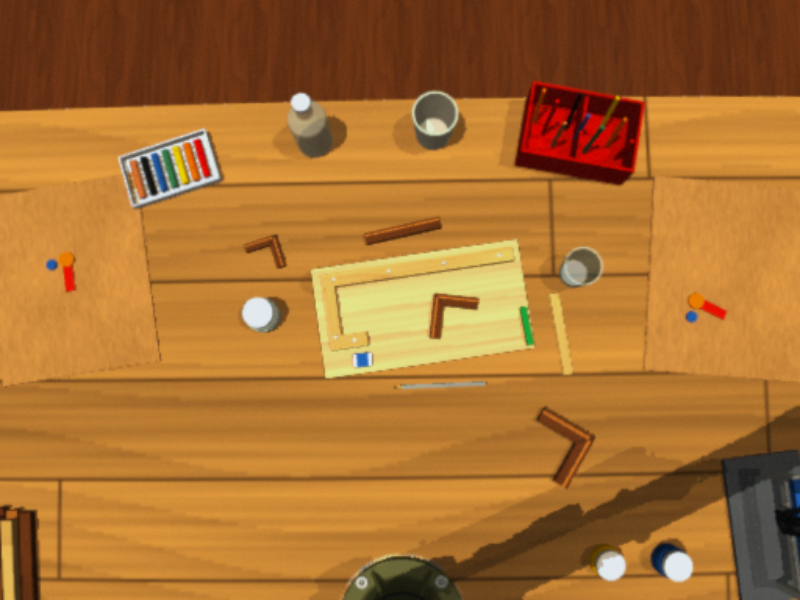

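View pics/sc0.png

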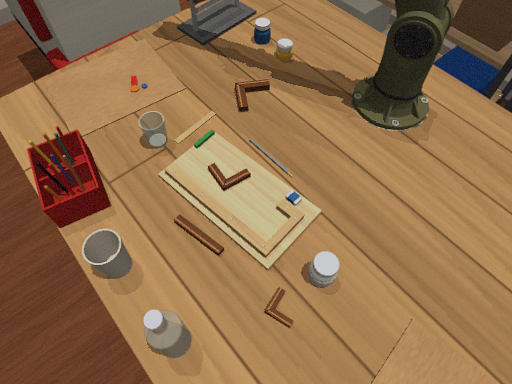

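The top view (800x600) shows three L candidates: on the jig at (455,312), a bigger one on the table at (570,445), and a smaller one at (270,250). The jig one fits the description. The rail is on the far side, the stop on the left, the keeper at (348,340), the eraser at (362,360) and the chalk at (527,326). Next I'll measure the L sizes and take rough poses.

```bash
python3 - <<'E'
from h import *
c=np.load("pics/top0.npz");im=cv2.imread("pics/top0.png");hsv=cv2.cvtColor(im,cv2.COLOR_BGR2HSV)
for ctr,z in(((455,312),.027),((570,445),.015),((270,250),.015)):
    u,v=int(ctr[0]*.64),int(ctr[1]*.64)
    m=np.zeros(im.shape[:2],np.uint8);m[v-32:v+32,u-32:u+32]=((hsv[v-32:v+32,u-32:u+32,2]<150)&(hsv[v-32:v+32,u-32:u+32,0]<15)).astype(np.uint8)
    cs=sorted(cv2.findContours(m,0,1)[0],key=cv2.contourArea)[-1]
    ap=cv2.approxPolyDP(cs,2.5,True)[:,0]; P=onz(c,ap,z)
    print(ctr,ap.tolist());print((P[:,:2]*1000).round().tolist())
    print(" sides",(np.linalg.norm(P-np.roll(P,-1,0),axis=1)*1000).round())
# jig corners px(big)
B=np.array([[312,270],[517,240],[533,347],[327,377]])*.64
print(onz(c,B,.012)[:,:2].round(3).tolist())
for n,x in (("pocket",[337,287]),("rail far in",[514,261]),("stop far",[341,333]),("keeper",[348,340])):print(n,onz(c,[np.array(x)*.64],.03)[0,:2].round(3))
E
```

```text
(455, 312) [[278, 215], [281, 215], [284, 195], [303, 197], [305, 193], [280, 191]]
[[501.0, -69.0], [500.0, -77.0], [556.0, -87.0], [550.0, -140.0], [561.0, -145.0], [567.0, -76.0]]
 sides [ 8. 56. 53. 13. 70. 67.]
(570, 445) [[349, 260], [344, 268], [366, 282], [355, 304], [357, 309], [373, 284], [378, 282], [362, 312], [380, 280]]
[[373.0, -264.0], [351.0, -250.0], [312.0, -310.0], [252.0, -278.0], [238.0, -283.0], [306.0, -329.0], [311.0, -343.0], [230.0, -297.0], [316.0, -349.0]]
 sides [ 26.  72.  68.  15.  82.  15.  94. 102. 102.]
(270, 250) [[157, 158], [160, 161], [172, 157], [177, 170], [182, 169], [176, 150]]
[[669.0, 272.0], [660.0, 263.0], [671.0, 229.0], [633.0, 214.0], [636.0, 200.0], [691.0, 217.0]]
 sides [12. 36. 40. 14. 58. 59.]
[[0.625, 0.15], [0.674, -0.223], [0.479, -0.246], [0.431, 0.124]]
pocket [0.59  0.103]
rail far in [ 0.632 -0.214]
stop far [0.508 0.097]
keeper [0.495 0.084]
```

L sizes come out at about 80 mm (jig), 105 mm (big) and 60 mm (small), so the jig one at top pixel (284,200) is the right one. I'll move the wrist over the jig for precise views, turning the tool so its y lies along the rail and shutting the fingers.

Request:
{"method": "carry_out", "body": {
  "series": [
    [[0.02,-0.02,-0.01,2],[0.06,-0.057,-0.02,4],[0.1,-0.095,-0.03,6],[0.14,-0.133,-0.04,8],[0.18,-0.17,-0.05,10],[0.22,-0.208,-0.06,12],[0.25,-0.236,-0.07,13.5],[0.28,-0.264,-0.07,13.5],[0.31,-0.292,-0.07,13.5],[0.33,-0.312,-0.07,13.5],[0.34,-0.322,-0.07,13.5],[0.34,-0.322,-0.07,13.5]]
  ],
  "hand": 0,
  "newtons": 20
}}

```text
t: 1.3
tcp_pos: [0.4354, -0.1828, 0.3012]
eef_rot: [0.998, 0.067, -0.0, 0.0]
contact_force: [-0.2, -0.2, 0.3]
grip_width: 0.003
```

```bash
python3 - <<'E'
from h import *
a=snap("wrist","pics/w1.png");c=np.load("pics/w1.npz");print(c["K"].round(1).tolist(),c["k1"],c["W"].round(3).tolist())
o=get_obs();print(o["t"],o["tcp_pos"],R.from_quat(o["eef_rot"]).as_matrix().round(3).tolist(),o["contact_force"],o["grip_width"])
# L centre and jig centre in view
print(proj(c,[[.55,-.09,.027],[.59,.103,.03],[.632,-.214,.03]]))
E
```

```text
[[278.9, 0.0, 255.2], [0.0, 278.9, 189.1], [0.0, 0.0, 1.0]] -0.04854991372106504 [[0.135, -0.939, -0.316, 0.516], [-0.991, -0.128, -0.042, -0.172], [-0.0, 0.318, -0.948, 0.443], [0.0, 0.0, 0.0, 1.0]]
1.35 [ 0.4345814  -0.18497747  0.3010366 ] [[0.991, 0.131, -0.001], [0.131, -0.991, -0.001], [-0.001, 0.001, -1.0]] [-0.22534613 -1.0367017  -0.14622798] -0.0018846928978338124
[[199.77476169  62.52039452]
 [ 59.70117455  13.27871882]
 [299.11832022   9.53510645]]
```

View pics/w1.png

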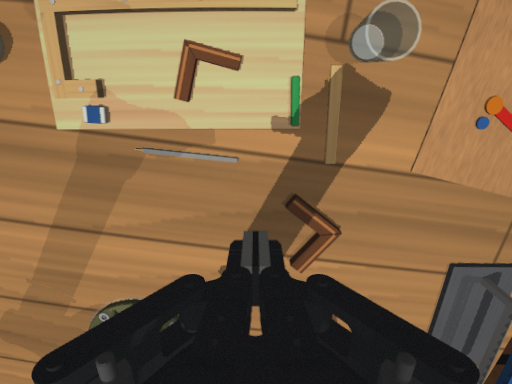

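The wrist view shows the L at (205,60) and the pocket at about (62,12), with the keeper, eraser and chalk all clear. I'll move closer for the accurate measurement.

Request:
{"method": "carry_out", "body": {
  "series": [
    [[0.02,-0.015,0.005,0],[0.05,-0.04,0.01,0],[0.08,-0.065,0.015,0],[0.11,-0.09,0.02,0],[0.13,-0.105,0.03,0],[0.14,-0.115,0.03,0],[0.14,-0.115,0.03,0],[0.14,-0.115,0.03,0]]
  ]
}}

```text
t: 2.15
tcp_pos: [0.5583, -0.0544, 0.2714]
eef_rot: [0.998, 0.064, -0.0, 0.001]
contact_force: [-0.6, 0.1, 0.1]
grip_width: 0.002
```

```bash
python3 - <<'E'
from h import *
a=snap("wrist","pics/w2.png");c=np.load("pics/w2.npz")
o=get_obs();print(o["t"],o["tcp_pos"],R.from_quat(o["eef_rot"]).as_matrix().round(3).tolist())
cv2.imwrite("pics/w2b.png",cv2.resize(a[:,:,::-1],(800,600),interpolation=cv2.INTER_CUBIC))
E
```

```text
2.2 [ 0.55821457 -0.05453105  0.27160781] [[0.992, 0.128, -0.0], [0.128, -0.992, -0.001], [-0.0, 0.001, -1.0]]
```

View pics/w2b.png

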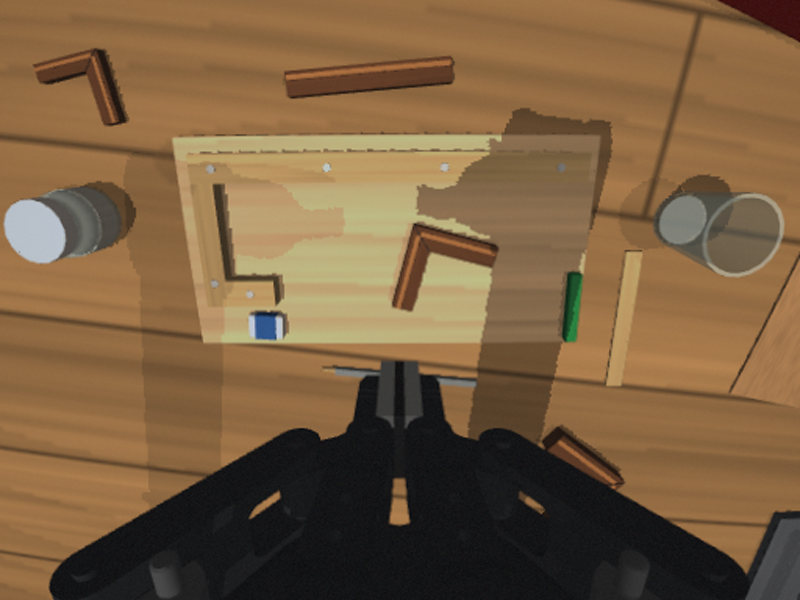

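The wrist view (800x600) shows the L with its outer corner at about (415,226), the stop face at about x=222, and the keeper at (245,290). I'll take a close crop to check the choice and read off the edges.

```bash
python3 - <<'E'
from h import *
im=cv2.imread("pics/w2.png")[80:225,105:390]
im=cv2.convertScaleAbs(im,alpha=1.3)
cv2.imwrite("pics/crop1.png",cv2.resize(im,None,fx=2.8,fy=2.8,interpolation=cv2.INTER_CUBIC))
E
```

```text
(no output)
```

View pics/crop1.png

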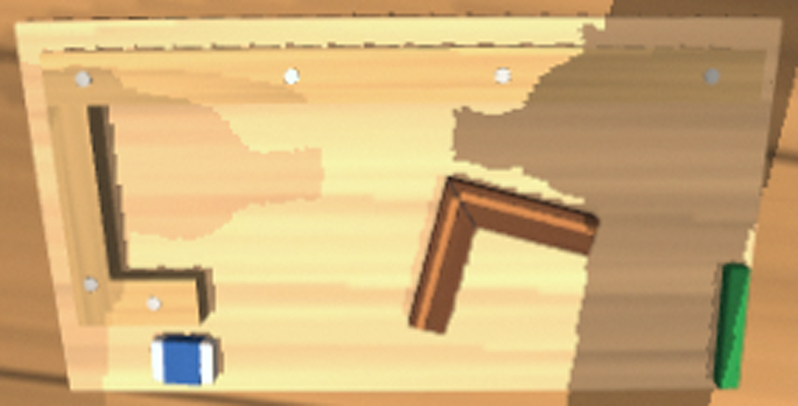

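The crop confirms the choice: a dark L with its outer corner at crop (449,180), the rail edge at y≈105, the stop edge from (88,107) to (112,270), and eraser and chalk apart from it. Next come edge fits in both wrist views and triangulation.

```bash
cat > edges.py <<'E'
from h import *
from scipy.ndimage import map_coordinates
def edge(img,a,b,w=3.5,n=40,ch=None):
    """fit line to strongest gradient across segment a-b (raw px); returns two refined end points"""
    g=img.astype(float).sum(2)/3 if ch is None else img[:,:,ch].astype(float)
    a,b=np.array(a,float),np.array(b,float);d=(b-a)/np.linalg.norm(b-a);nn=np.array([-d[1],d[0]])
    s=np.arange(-w,w+.01,.25);P=[]
    for t in np.linspace(.08,.92,n):
        q=a+t*(b-a)+s[:,None]*nn
        p=map_coordinates(g,[q[:,1],q[:,0]],order=1);p=np.convolve(p,np.ones(3)/3,'same')
        gr=np.abs(np.gradient(p))[3:-3];P.append(q[3+gr.argmax()])
    vx,vy,x,y=cv2.fitLine(np.array(P,np.float32),cv2.DIST_HUBER,0,.5,.01).ravel()
    v=np.array([vx,vy]);o=np.array([x,y]);return o+v*((a-o)@v),o+v*((b-o)@v)
def X(l,m):
    A=np.cross(np.r_[l[0],1],np.r_[l[1],1]);B=np.cross(np.r_[m[0],1],np.r_[m[1],1]);p=np.cross(A,B);return p[:2]/p[2]
E
cat > m1.py <<'E'
from edges import *
f=lambda x,y:(105+x/2.8,80+y/2.8)
i2=cv2.imread("pics/w2.png");c2=np.load("pics/w2.npz");i1=cv2.imread("pics/w1.png");c1=np.load("pics/w1.npz")
L2={"rail":edge(i2,f(110,105),f(440,105)),"stop":edge(i2,f(90,112),f(110,268)),"bleft":edge(i2,f(18,40),f(68,370)),"btop":edge(i2,f(30,22),f(580,20)),"bbot":edge(i2,f(80,390),f(560,390)),
 "Lx":edge(i2,f(440,200),f(411,320)),"Ly":edge(i2,f(462,177),f(590,210))}
Z=dict(rail=.03,stop=.03,bleft=.012,btop=.012,bbot=.012,Lx=.027,Ly=.027)
for k,l in L2.items():
    P=onz(c2,l,Z[k]);d=P[1]-P[0];print(k,np.round(l,1).tolist(),(P[:,:2]*1000).round(1).tolist(),"ang",round(float(np.degrees(np.arctan2(d[1],d[0]))),2))
pts={"pocket":X(L2["rail"],L2["stop"]),"Lcorner":X(L2["Lx"],L2["Ly"]),"baseBL":X(L2["bleft"],L2["bbot"])}
for k,z in(("pocket",.03),("Lcorner",.027),("baseBL",.012)):
    print(k,pts[k].round(1),(onz(c2,pts[k],z)*1000).round(1),"pred w1",proj(c1,onz(c2,pts[k],z)).round(1))
# same points in w1
g1=lambda P:proj(c1,P)
def e1(k):
    q=proj(c1,onz(c2,L2[k],Z[k]));return edge(i1,q[0],q[1],3)
for k,(a,b) in {"Lcorner":("Lx","Ly"),"baseBL":("bleft","bbot"),"pocket":("rail","stop")}.items():
    p=X(e1(a),e1(b));print(k,p.round(1),(tri(c1,p,c2,pts[k])*1000).round(1))
E
python3 m1.py
```

```text
rail [[144.3, 116.5], [262.1, 116.5]] [[594.4, 100.6], [614.0, -56.7]] ang -82.88
stop [[135.6, 120.2], [143.4, 175.8]] [[588.1, 112.4], [510.7, 101.3]] ang -171.85
bleft [[110.3, 94.5], [128.3, 212.3]] [[616.8, 155.4], [441.4, 132.1]] ang -172.43
btop [[115.7, 86.8], [312.1, 85.2]] [[627.9, 147.7], [663.0, -119.1]] ang -82.5
bbot [[133.6, 219.5], [305.0, 219.5]] [[429.8, 123.9], [465.1, -145.9]] ang -82.55
Lx [[261.8, 151.3], [250.3, 193.9]] [[566.8, -62.7], [502.1, -54.6]] ang 172.8
Ly [[270.1, 143.0], [315.7, 155.1]] [[579.9, -72.6], [571.4, -138.7]] ang -97.3
pocket [135.1 116.5] [[592.9 113.1  30. ]] pred w1 [[52.4 10.2]]
Lcorner [264.4 141.5] [[580.9 -64.5  27. ]] pred w1 [[182.9  35.7]]
baseBL [129.4 219.5] [[428.9 130.6  12. ]] pred w1 [[ 55.9 129. ]]
Lcorner [184.   38.4] [[579.3 -64.6  19.2   1. ]]
baseBL [ 55.7 128.6] [[4.298e+02 1.299e+02 1.350e+01 1.000e-01]]
pocket [53.4 11. ] [[5.926e+02 1.144e+02 2.640e+01 4.000e-01]]
```

The measurements agree. The jig is yawed +7.5°. The pocket is at about (593,112.5) mm, from both the rail/stop edges and the base corner. The L corner in pocket axes is (-35,-174) mm and the L is turned -14.8° relative to the jig. Triangulated heights are 26 (rail top), 13.5 (base) and 19 mm (L), against 30, 12 and 27 expected. The L's height is 8 mm off, but plan parallax there is only 1–2 mm.

Tool x lies along pocket x and tool y along pocket -y. The shut fingers go down into the open space at pocket (-98,-212).

Request:
{"method": "carry_out", "body": {
  "series": [
    [[-0.015,0.018,0.01,0],[-0.03,0.036,0.035,0],[-0.042,0.051,0.07,0],[-0.042,0.051,0.11,0],[-0.042,0.051,0.15,0],[-0.042,0.051,0.185,0],[-0.042,0.051,0.21,0],[-0.042,0.051,0.225,0],[-0.042,0.051,0.237,0],[-0.042,0.051,0.246,0],[-0.042,0.051,0.252,0],[-0.042,0.051,0.252,0]]
  ]
}}

```text
t: 3.4
tcp_pos: [0.5238, -0.1081, 0.0192]
eef_rot: [0.998, 0.066, -0.0, 0.0]
contact_force: [-1.0, 0.7, -0.0]
grip_width: -0.0
```

```bash
cat >> h.py <<'E'
PK=np.array([.593,.1125]);TH=np.radians(7.5);RP=np.array([[np.cos(TH),-np.sin(TH)],[np.sin(TH),np.cos(TH)]])
def pk(P): return (np.atleast_2d(P)[:,:2]-PK)@RP*1000
def st():
    o=get_obs();m=R.from_quat(o["eef_rot"]).as_matrix()
    print("t",round(o["t"],2),"pk",pk(o["tcp_pos"]).round(1),"z",round(o["tcp_pos"][2]*1000,1),"yaw rel",round(float(np.degrees(np.arctan2(m[1,0],m[0,0])))-7.5,2),"Fpk",(np.array(o["contact_force"][:2])@RP).round(1),"Fz",round(o["contact_force"][2],1))
E
python3 - <<'E'
from h import *
a=snap("wrist","pics/w3.png");st()
cv2.imwrite("pics/w3b.png",cv2.resize(a[:,:,::-1],(700,525)))
E
```

```text
t 3.45 pk [[ -97.1 -209.7]] z 19.7 yaw rel 0.02 Fpk [0.2 0.2] Fz -0.3
```

View pics/w3b.png

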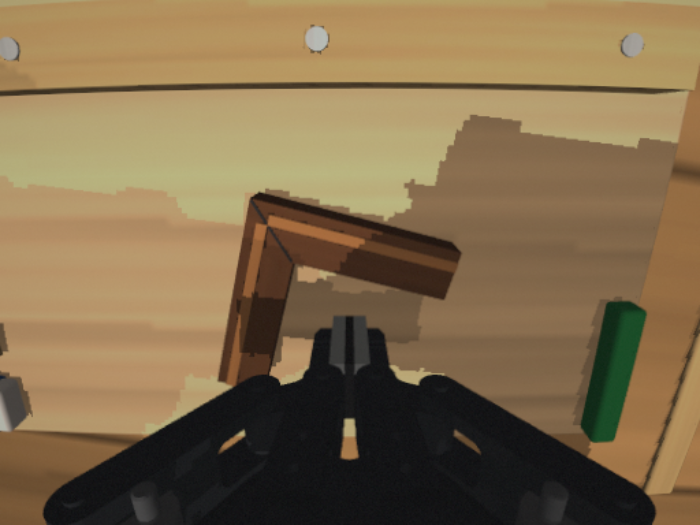

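The fingertip is at (350,320), in the open space about 23 mm from the inner corner and clear of both legs. Now I push towards the rail.

Request:
{"method": "carry_out", "body": {
  "series": [
    [[0.004,-0.001,0.001,0],[0.009,-0.002,0.001,0],[0.014,-0.003,0.001,0],[0.018,-0.003,0.001,0],[0.022,-0.003,0.001,0],[0.026,-0.003,0.001,0],[0.03,-0.003,0.001,0],[0.034,-0.003,0.001,0],[0.038,-0.003,0.001,0],[0.042,-0.003,0.001,0],[0.046,-0.003,0.001,0],[0.05,-0.003,0.001,0]]
  ]
}}

```text
t: 4.65
tcp_pos: [0.5733, -0.0985, 0.0183]
eef_rot: [0.998, 0.065, -0.0, 0.0]
contact_force: [0.1, 0.0, 0.2]
grip_width: 0.0
```

```bash
python3 - <<'E'
from h import *
a=snap("wrist","pics/w4.png");st()
cv2.imwrite("pics/w4b.png",cv2.resize(a[:,:,::-1],(700,525)))
E
```

```text
t 4.7 pk [[ -46.3 -206.5]] z 18.4 yaw rel 0.03 Fpk [0.  0.4] Fz -0.1
```

View pics/w4b.png

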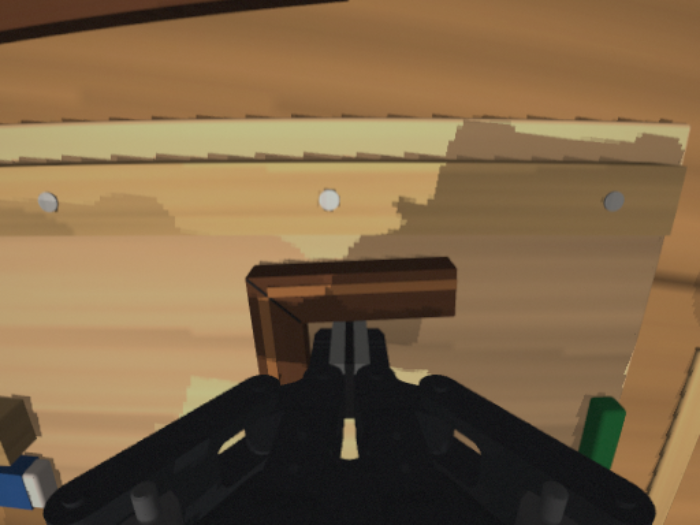

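The L is now nearly parallel to the rail, with its leg top at y≈260 px and the rail edge at y≈236, so about 12–15 mm remain. I'll continue gently.

Request:
{"method": "carry_out", "body": {
  "series": [
    [[0.003,0,0,0],[0.006,0,0,0],[0.009,0,0,0],[0.011,0,0,0],[0.0125,0,0,0],[0.014,0,0,0],[0.014,0,0,0]]
  ]
}}

```text
t: 5.4
tcp_pos: [0.587, -0.0966, 0.0183]
eef_rot: [0.998, 0.066, 0.0, 0.0]
contact_force: [0.1, 1.2, 0.6]
grip_width: -0.002
```

```bash
python3 -c "
from h import *
st()"
```

```text
t 5.4 pk [[ -33.3 -206.5]] z 18.3 yaw rel 0.02 Fpk [0.2 1.1] Fz 0.6
```

Request:
{"method": "carry_out", "body": {
  "series": [
    [[0.001,0,0,0],[0.002,0,0,0],[0.003,0,0,0],[0.003,0,0,0],[0.003,0,0,0]]
  ]
}}

```text
t: 5.9
tcp_pos: [0.5889, -0.0964, 0.0182]
eef_rot: [0.998, 0.065, -0.001, 0.0]
contact_force: [-4.1, -0.3, 3.4]
grip_width: -0.003
```

```bash
python3 -c "
from h import *
st()
a=snap('wrist','pics/w5.png');st()
cv2.imwrite('pics/w5b.png',cv2.resize(a[80:300,120:400,::-1],None,fx=2.5,fy=2.5,interpolation=cv2.INTER_CUBIC))"
```

```text
t 5.9 pk [[ -31.3 -206.6]] z 18.2 yaw rel 0.01 Fpk [-4.1  0.3] Fz 3.4
t 5.95 pk [[ -31.3 -206.6]] z 18.2 yaw rel 0.01 Fpk [-4.7  1. ] Fz 2.7
```

View pics/w5b.png

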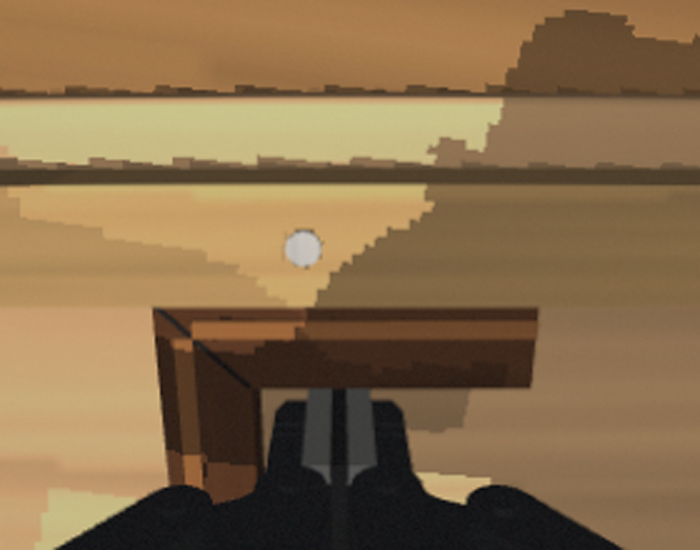

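The leg lies flush along the rail: top edge at y≈308 px along its whole length, contact force about 4.5 N, TCP x −31.3 against −31 expected. The corner is at y≈−167, well clear of the mouth. Now I slide along the rail (tool −y), keeping the light pressure.

Request:
{"method": "carry_out", "body": {
  "series": [
    [[0,-0.002,0,0],[0,-0.005,0,0],[0,-0.008,0,0],[0,-0.011,0,0],[0,-0.014,0,0],[0,-0.017,0,0],[0,-0.02,0,0],[0,-0.024,0,0],[0,-0.028,0,0],[0,-0.032,0,0],[0,-0.036,0,0],[0,-0.04,0,0]]
  ]
}}

```text
t: 7.15
tcp_pos: [0.5838, -0.0576, 0.0178]
eef_rot: [0.998, 0.065, -0.001, 0.001]
contact_force: [-4.8, -3.4, -0.0]
grip_width: -0.0
```

```bash
python3 -c "
from h import *
st()"
```

```text
t 7.15 pk [[ -31.3 -167.4]] z 17.8 yaw rel -0.02 Fpk [-5.3 -2.8] Fz -0.0
```

Request:
{"method": "carry_out", "body": {
  "series": [
    [[0,-0.004,0,0],[0,-0.008,0,0],[0,-0.012,0,0],[0,-0.016,0,0],[0,-0.02,0,0],[0,-0.024,0,0],[0,-0.028,0,0],[0,-0.032,0,0],[0,-0.036,0,0],[0,-0.04,0,0],[0,-0.044,0,0],[0,-0.048,0,0]]
  ]
}}

```text
t: 8.35
tcp_pos: [0.5775, -0.0099, 0.0178]
eef_rot: [0.998, 0.065, -0.001, 0.001]
contact_force: [-3.9, -3.5, 0.8]
grip_width: -0.002
```

```bash
python3 -c "
from h import *
st()
a=snap('wrist','pics/w6.png')
cv2.imwrite('pics/w6b.png',cv2.resize(a[80:300,80:400,::-1],None,fx=2.4,fy=2.4,interpolation=cv2.INTER_CUBIC))"
```

```text
t 8.35 pk [[ -31.4 -119.3]] z 17.8 yaw rel -0.02 Fpk [-4.4 -3. ] Fz 0.8
```

View pics/w6b.png

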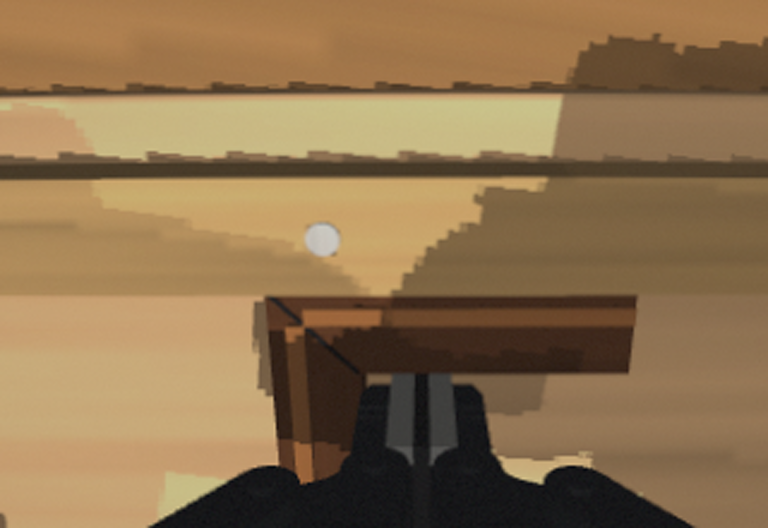

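Still flush to the rail (top edge at y≈296 px throughout), with a steady 4 N and 3 N. About 84 mm remain to the stop.

Request:
{"method": "carry_out", "body": {
  "series": [
    [[0,-0.004,0,0],[0,-0.008,0,0],[0,-0.012,0,0],[0,-0.016,0,0],[0,-0.02,0,0],[0,-0.024,0,0],[0,-0.028,0,0],[0,-0.032,0,0],[0,-0.036,0,0],[0,-0.04,0,0],[0,-0.044,0,0],[0,-0.048,0,0]]
  ]
}}

```text
t: 9.6
tcp_pos: [0.5711, 0.0378, 0.0178]
eef_rot: [0.998, 0.065, -0.001, 0.001]
contact_force: [-3.1, -4.1, -0.2]
grip_width: -0.001
```

```bash
python3 -c "
from h import *
st()"
```

```text
t 9.6 pk [[-31.4 -71.2]] z 17.8 yaw rel -0.01 Fpk [-3.6 -3.6] Fz -0.2
```

Request:
{"method": "carry_out", "body": {
  "series": [
    [[0,-0.003,0,0],[0,-0.006,0,0],[0,-0.009,0,0],[0,-0.012,0,0],[0,-0.015,0,0],[0,-0.018,0,0],[0,-0.021,0,0],[0,-0.024,0,0],[0,-0.026,0,0],[0,-0.028,0,0],[0,-0.03,0,0],[0,-0.03,0,0]]
  ]
}}

```text
t: 10.8
tcp_pos: [0.5671, 0.0681, 0.0178]
eef_rot: [0.998, 0.066, -0.001, 0.0]
contact_force: [-4.6, -3.3, -0.3]
grip_width: -0.001
```

```bash
python3 -c "
from h import *
st()"
```

```text
t 10.8 pk [[-31.5 -40.7]] z 17.8 yaw rel 0.02 Fpk [-5.  -2.7] Fz -0.3
```

Creep on until the y force rises at the stop, expected at about y −35.

Request:
{"method": "carry_out", "body": {
  "series": [
    [[0,-0.0015,0,0],[0,-0.003,0,0],[0,-0.0045,0,0],[0,-0.0055,0,0],[0,-0.0055,0,0]]
  ]
}}

```text
t: 11.3
tcp_pos: [0.5664, 0.0733, 0.0178]
eef_rot: [0.998, 0.066, -0.001, 0.0]
contact_force: [-4.9, -3.7, -0.1]
grip_width: -0.002
```

```bash
python3 -c "
from h import *
st()"
```

```text
t 11.3 pk [[-31.5 -35.4]] z 17.8 yaw rel 0.01 Fpk [-5.3 -3.1] Fz -0.1
```

Request:
{"method": "carry_out", "body": {
  "series": [
    [[0,-0.0007,0,0],[0,-0.0014,0,0],[0,-0.002,0,0],[0,-0.002,0,0]]
  ]
}}

```text
t: 11.7
tcp_pos: [0.5662, 0.0751, 0.0178]
eef_rot: [0.998, 0.065, -0.001, 0.0]
contact_force: [-4.1, -3.3, 0.2]
grip_width: -0.002
```

```bash
python3 -c "
from h import *
st()
a=snap('wrist','pics/w7.png')
cv2.imwrite('pics/w7b.png',cv2.resize(a[80:300,80:400,::-1],None,fx=2.4,fy=2.4,interpolation=cv2.INTER_CUBIC))"
```

```text
t 11.7 pk [[-31.5 -33.6]] z 17.8 yaw rel 0.0 Fpk [-4.5 -2.7] Fz 0.2
```

View pics/w7b.png

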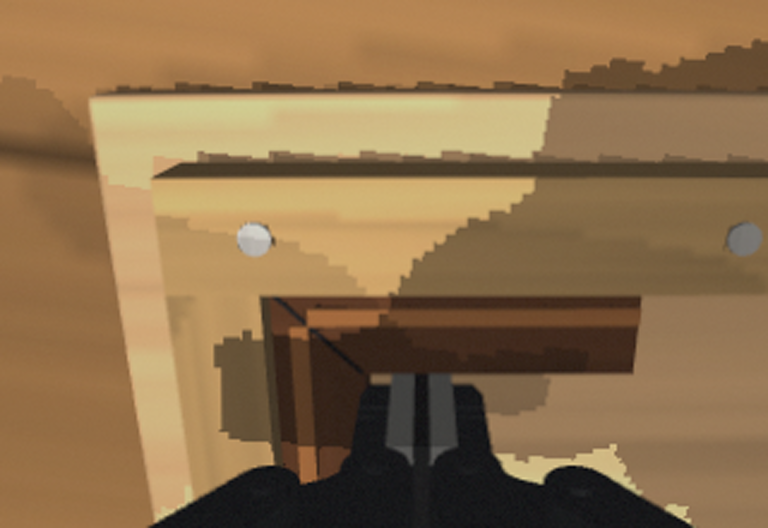

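The L is within a millimetre or two of the stop (stop edge at x≈265 px), and there is no stop force yet. I'll creep more.

Request:
{"method": "carry_out", "body": {
  "series": [
    [[0,-0.0007,0,0],[0,-0.0014,0,0],[0,-0.002,0,0],[0,-0.002,0,0]]
  ]
}}

```text
t: 12.15
tcp_pos: [0.566, 0.0765, 0.0177]
eef_rot: [0.998, 0.065, -0.001, 0.001]
contact_force: [-4.2, -4.5, 0.1]
grip_width: -0.001
```

```bash
python3 -c "
from h import *
st()"
```

```text
t 12.15 pk [[-31.5 -32.2]] z 17.7 yaw rel -0.02 Fpk [-4.7 -3.9] Fz 0.1
```

Measured 1.4 mm of motion for 2 mm commanded, so this may be first contact. One more millimetre to see.

Request:
{"method": "carry_out", "body": {
  "series": [
    [[0,-0.0005,0,0],[0,-0.001,0,0],[0,-0.001,0,0],[0,-0.001,0,0]]
  ]
}}

```text
t: 12.55
tcp_pos: [0.566, 0.0766, 0.0177]
eef_rot: [0.998, 0.065, -0.001, 0.001]
contact_force: [-3.9, -6.9, 0.7]
grip_width: 0.004
```

```bash
python3 -c "
from h import *
st()"
```

```text
t 12.55 pk [[-31.5 -32.1]] z 17.7 yaw rel -0.05 Fpk [-4.8 -6.3] Fz 0.7
```

The motion has stopped and the y force has risen to 6 N, so the L is against both faces. I'll back off diagonally and then go straight up.

Request:
{"method": "carry_out", "body": {
  "series": [
    [[-0.002,0.002,0,0],[-0.006,0.006,0,0],[-0.012,0.012,0,0],[-0.015,0.015,0,0],[-0.015,0.015,-0.01,0],[-0.015,0.015,-0.03,0],[-0.015,0.015,-0.06,0],[-0.015,0.015,-0.1,0],[-0.015,0.015,-0.13,0],[-0.015,0.015,-0.145,0],[-0.015,0.015,-0.15,0],[-0.015,0.015,-0.15,0]]
  ]
}}

```text
t: 13.75
tcp_pos: [0.5537, 0.0619, 0.1682]
eef_rot: [0.998, 0.066, 0.0, 0.0]
contact_force: [-0.6, 0.3, -0.8]
grip_width: 0.002
```

```bash
python3 -c "
from h import *
st()
a=snap('wrist','pics/w8.png')
cv2.imwrite('pics/w8b.png',cv2.resize(a[50:300,70:390,::-1],None,fx=2.4,fy=2.4,interpolation=cv2.INTER_CUBIC))"
```

```text
t 13.75 pk [[-45.5 -45.1]] z 168.2 yaw rel 0.01 Fpk [-0.5  0.4] Fz -0.8
```

View pics/w8b.png

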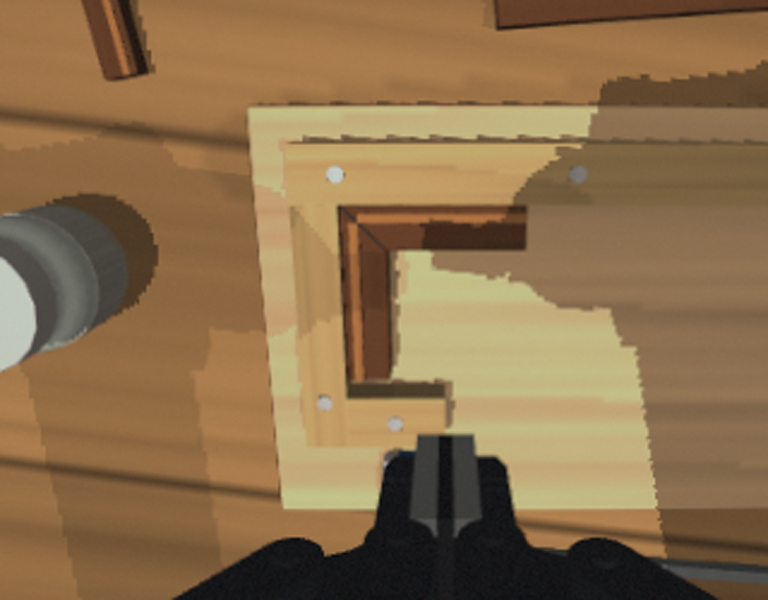

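The L sits flush along the rail (y≈205 px) and the stop (x≈340–348 px), with nothing visible between and the hand above. As a last numeric check, I'll take the L's inner edge angles and position, and whether the other things have moved.

```bash
python3 - <<'E'
from edges import *
f=lambda x,y:(70+x/2.4,50+y/2.4)
i=cv2.imread("pics/w8.png");c=np.load("pics/w8.npz")
for n,a,b in(("y-leg inner",f(400,249),f(520,249)),("x-leg inner",f(389,255),f(389,375)),("rail top edge beyond L",f(540,205),f(740,205)),("L outer y",f(350,206),f(520,206))):
    print(n,pk(onz(c,edge(i,a,b,2.5),.027 if "rail" not in n else .03)).round(1).tolist())
snap("scene","pics/sc1.png");a,b=cv2.imread("pics/sc0.png"),cv2.imread("pics/sc1.png")
d=cv2.morphologyEx(((cv2.absdiff(a,b).max(2)>40)*255).astype(np.uint8),cv2.MORPH_OPEN,np.ones((3,3)))
for k in cv2.findContours(d,0,1)[0]: print("changed",cv2.boundingRect(k),end=" ")
st()
E
```

```text
y-leg inner [[-20.5, -26.0], [-20.4, -77.4]]
x-leg inner [[-23.3, -21.4], [-78.8, -21.1]]
rail top edge beyond L [[-1.5, -84.7], [-1.0, -168.8]]
L outer y [[-1.8, -5.4], [-1.7, -76.8]]
changed (210, 224, 7, 6) changed (189, 207, 20, 16) changed (193, 200, 30, 26) changed (197, 66, 122, 175) changed (429, 53, 15, 20) changed (441, 49, 3, 3) changed (189, 29, 26, 13) changed (438, 26, 20, 22) changed (413, 25, 13, 10) changed (179, 24, 9, 5) changed (381, 22, 10, 28) changed (225, 21, 7, 7) changed (424, 19, 8, 6) changed (435, 14, 7, 5) changed (406, 13, 3, 3) changed (412, 11, 17, 7) changed (448, 10, 6, 6) changed (391, 9, 6, 8) changed (271, 0, 10, 5) changed (153, 0, 201, 84) t 13.85 pk [[-46.5 -45.1]] z 166.6 yaw rel 0.02 Fpk [-0.5  0.2] Fz -1.3
```

View pics/sc1.png

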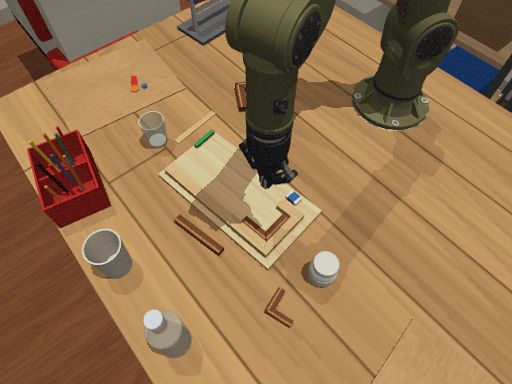

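The scene view shows the L seated at about (268,222). The other things that can be seen are where they were, and the hand is clear. Handing in.

```bash
python3 -c "
from workcell import close_job
print(close_job())"
```

```text
the job is handed in; nothing more can be done
None
```

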